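# Seat a bottle cradle at the top of its serving ramp and chock it

## Task

Without lifting it, slide the wooden cradle with its lying half-bottle up the ramp until it gently meets the sprung rubber buffer at the top stop, and lean on it with a steady, moderate push (about 10 N on the buffer, for a second or so) so that the buffer gives but is never jammed hard against its limit. Leave the cradle resting against the buffer with the bottle still lying in it, then set the red chock flat on the ramp between the side rails, straight and snug against the cradle's back board. Leave the wine glass, the votive glass and the standing bottle where they are.

Things in the scene. Friction and masses are not known exactly. Their poses are not given: they have to be found in the camera images.
- ramp: Dark wooden ramp fixed to the worktop, deck 400 mm long, rising 7 degrees. Origin: centre of the deck's upper face, 38 mm above the worktop. Axes tilted with the deck: +x uphill, y across, z square to the deck (surface at z = 0, x from -200 to +200 mm). Side rails 12 mm high along both long sides, 71 mm clear between them, 95 mm over all.
- ramp_low_end (a point): Middle of the low end of the deck, on its upper face. The deck is waxed, sliding friction about 0.35: what stands on it stays put, and pushing the loaded cradle along it takes 3 to 6 N before it meets the buffer.
- stop: Dark steel stop block, 26 x 71 x 20 mm, fixed across the top end of the ramp. Origin on the deck at the block's centre, ramp axes. A screw on its downhill side carries a black rubber buffer (52 mm wide, 18 mm high). The screw is set differently each time and not measured: the buffer's free face stands 36 to 61 mm downhill of this origin and must be found by feel or by looking.
- stop_screw_axis (a point): Point on the screw axis at the stop block's downhill face, 10 mm above the deck, 13 mm downhill of the stop's origin. The rubber buffer on this screw is sprung, about 2.5 N per mm, with damping of about 0.25 N per mm/s, and becomes solid after 6 mm (15 N).
- cradle: Loose pale wooden cradle, 170 mm long, 66 mm wide, about 0.9 kg with its bottle. Origin: centre of its underside; +x uphill, z square to the deck. Front face (brass bar, 16 mm high) at x = +85 mm meets the buffer. Back board downhill, outer face at x = -85 mm, 60 mm wide, 8 mm thick, top 58 mm above the underside: push on it. Starts low on the ramp between the rails.
- bottle: Full half-bottle of red wine lying loose in the cradle, neck uphill, 58 mm diameter, 235 mm long, 0.66 kg. Origin: centre of its base; z along it to the neck. Its base lies against the inside of the back board; the top of its side is 70 mm above the cradle's underside and its neck reaches 74 mm past the cradle's front, above the stop.
- chock: Loose red chock, 0.1 kg, starting on the worktop. Foot block 60 mm (x) x 50 mm (y) x 14 mm, with a grip rib on top 34 mm (x) x 14 mm (y) up to 52 mm above the underside. Origin: centre of the underside. Same both ways round; one of its 50 mm wide ends goes against the back board, so that its x axis lies along the ramp.
- wine_glass: Wine glass standing upside down, 81 mm diameter, 202 mm high, loose. Origin: centre of underside. Leave it alone.
- votive: Low clear pinkish votive glass, 74 mm diameter, 43 mm high, loose. Origin: centre of underside. Leave it alone.
- standing_bottle: Half-bottle standing upright, 58 mm diameter, 235 mm high, loose. Origin: centre of underside. Leave it alone.
There are look-alikes about, which are no part of the job. Several things have the shape of the cradle; the one meant has the colours described above.

How it is judged:
By the outcome, as a careful person would: the job done as asked, in the order asked, and still so for the second after the job is handed in, with the robot touching nothing.
It also fails if it takes over 69 s, if anything falls off the work surface, if the arm or the gripper's body presses on something with over 40 N, if the wrist force passes 120 N, or if a joint passes its speed limit or range.

## Robot

A 6-joint arm with a two-finger parallel gripper is mounted at the origin on a cart in front of the work surface, level with it; the furniture and walls round the work are solid. World frame = base frame: x ahead of the robot, y to its left, z up, the work surface at z = 0. Lengths are in m, angles in rad, forces in N, time in s.
With the tool pointing down it reaches from about 0.35 to 0.975 m from the base axis. Payload 4.9 kg.
Tool frame: the origin (TCP) lies on the centre line of the jaws, within the pads' length; the fingertips stand 19 mm ahead of it and the grasp point (between the pads) is the TCP; z points along the fingers, y is the line along which they close (so a half turn about z gives the same grasp; the last joint's range is limited). The gripper opens to 85 mm and grips with 20 to 120 N. Pads are 22 mm wide; open, the fingers measure 114 mm over their backs; the gripper's body (76 mm by 85 mm) begins 54 mm behind the grasp point. The pads swing forward as they close: fully open they stand 13 mm farther back than shut.
Start: joints at [1.03, 0.053, 1.613, -0, 1.476, -0.119], TCP at [0.256, 0.57, 0.25] pointing down, gripper open.
Joint ranges: [-3.01, 3.01], [-1.01, 2.22], [0.06, 2.58], [-1.02, 4.17], [0.09, 2.62], [-3.14, 3.14]. Speed limits (rad/s): [2.57, 2.57, 3.14, 3.14, 3.14, 3.14].

## Interface

Orientations are given as [roll, pitch, yaw] about the fixed x, y, z axes, in that order (R = Rz(yaw) Ry(pitch) Rx(roll)).
In Python, from station import manip gives the robot as it stands.
- The arm moves only by the tool move_arm, never from a script. Its arguments are lists of equal length, an entry for each row: "delta_pos": the shift along the tool's x, y, z in cm, a list of three; "spin": the turn about the tool's z in rad. In form: {"delta_pos": [[tx, ty, tz], ...], "spin": [spin, ...]}. A call has 1 to 10 rows; each row shifts and turns the commanded pose from where the row before left it, along the tool's axes as they then stand; what a row does not reach is not made up. A row lasts 1/12 s, in which the tool goes at most 41.7 mm and 7.16 degrees, less where a joint would pass 70% of its speed; a pose out of reach is approached as far as the arm can. A call with a gripper value outside its range is refused whole. "grip" is the opening, from -1 (shut) to 1 (fully open), so that 0 is half open, set as the call begins (left out, the last holds). The fingers move at their own pace and stop on an object; the grip force is fixed at half the most. Time passes only in rows, so rows that do not move let the fingers close. It gives the time, the measured TCP pose, the force, the opening and the grip force at its end, in the units of the state.
- manip.read_state(): the state, without advancing time (a new reading comes with each control period).
- manip.snapshot(name): name is "side" or "top" or "wrist"; returns a dict with "frame" (420x560x3 uint8, red, green, blue), "K" (3x3 intrinsics, pixels), "R" (3x3) and "t" (3): a world point X has camera coordinates R X + t; the wrist camera has in their place "T_tool_cam" (4x4, takes a point from camera to tool coordinates, whose origin is the TCP and whose axes are the flange's). Camera axes: x right, y down, z forward; pixel columns grow to the right and rows downward; lengths in m; the calibration is good to about 2 mm. A picture is of the moment at which its call begins: read the wrist's pose just before it. There is no depth.
- manip.job_done(): hands the job in; it is judged then, once.
The state is a dict: "time": time; "q": joint angles; "joint_vel": joint speeds; "joint_efforts": joint torques, N m; "tool_pos": TCP position; "ee_rot": TCP orientation; "ft_force": force on the tool from outside, world axes, zero at the start; "wrist_torque": the same for the moment, N m; "grip_width": finger opening in m; "grasp_force": force on a finger pad.
Only numpy, scipy, OpenCV 4.12 (cv2) and the standard library are available. Lean on these libraries where they do the work, as an engineer would, in place of code of your own. Each camera call takes 0.05 s, during which the arm holds its last target. There are 200 camera calls.

## Working session

There is one attempt and no reset: what is moved stays moved. The work goes in short steps, Python scripts to look and compute and a tool call to move; the robot and the scene stay as the last step left them, time stands still between calls to the robot, and variables do not carry over. Pictures are saved under pics/ and viewed, at most 10 in all, crops included, and the job is handed in when it is done.

Besides the shell and the picture viewer there is one more tool, called after "Call:" by a JSON object that holds its "fn" and its "kwargs", one argument or row to a line. move_arm: Moves the arm, as the interface text tells. Its arguments: {"type":"object","properties":{"delta_pos":{"type":"array"},"spin":{"type":"array"},"grip":{"type":"number"}},"required":["delta_pos","spin"]}

```bash
mkdir -p pics
cat > h.py <<'E'
import numpy as np, cv2
from station import manip
def snap(n,name=None):
    s=manip.snapshot(n)
    if name: cv2.imwrite('pics/'+name+'.png',s['frame'][:,:,::-1])
    return s
def ray(s,uv):
    K,R,t=np.array(s['K']),np.array(s['R']),np.array(s['t'])
    d=R.T@np.linalg.inv(K)@np.array([uv[0],uv[1],1.]); return -R.T@t,d/np.linalg.norm(d)
def plane(s,uv,z):
    c,d=ray(s,uv); return c+d*(z-c[2])/d[2]
def proj(s,X):
    p=np.array(s['K'])@(np.array(s['R'])@np.array(X)+np.array(s['t'])); return p[:2]/p[2]
E
python3 - <<'E'
from h import *
a=snap('top','top0');b=snap('side','side0')
for s in(a,b):print(np.round(ray(s,(280,210)),3).tolist(),np.array(s['K'])[0,0])
im=np.vstack([a['frame'],b['frame']])
im=np.hstack([a['frame'],b['frame']])
np.savez('s0.npz',**{k+n:np.array(s[k]) for n,s in(('t',a),('s',b)) for k in('frame','K','R','t')})
E
```

```text
[[0.429, 0.055, 1.277], [0.131, -0.02, -0.991]] 412.7483647723705
[[0.578, -0.981, 0.836], [0.014, 0.814, -0.58]] 446.44878463829804
```

View pics/top0.png

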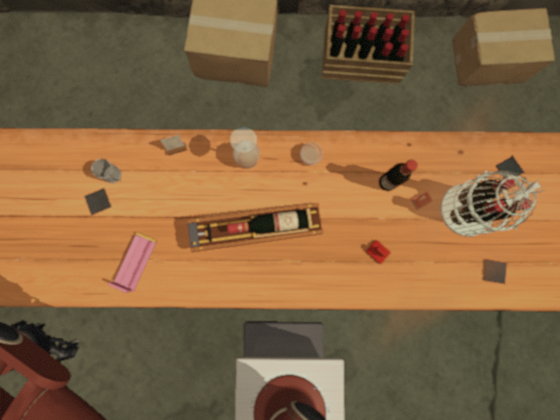

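View pics/side0.png

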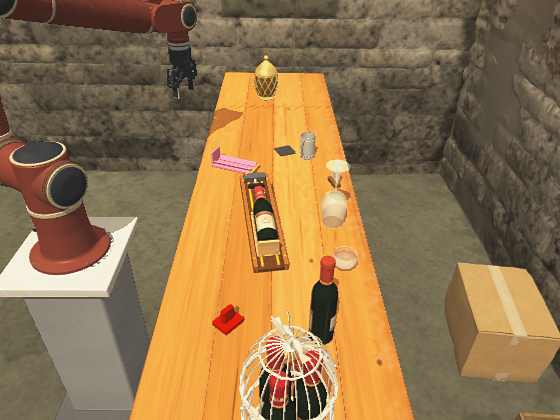

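The top view shows the ramp with the stop at its left end (195,233) and the low end at right (320,218), uphill to the left, which is +y. Cradle-shaped things are the pale one with the bottle at (258,225) and a pink empty one at (134,262). The pale wooden one fits. Chock-like things are the bright red one at (377,251) and a brown one at (421,200). The red one fits. I'll confirm both in an enlarged crop.

Run:
```python
from h import *
z=np.load('s0.npz')
a=z['framet'][185:280,175:440];b=z['frames'][165:340,200:300]
A=cv2.resize(a,None,fx=3,fy=3,interpolation=3);B=cv2.resize(b,None,fx=3,fy=3,interpolation=3)
cv2.imwrite('pics/c1.png',A[:,:,::-1])
cv2.imwrite('pics/c2.png',B[:,:,::-1])
```

```text
(no output)
```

View pics/c1.png

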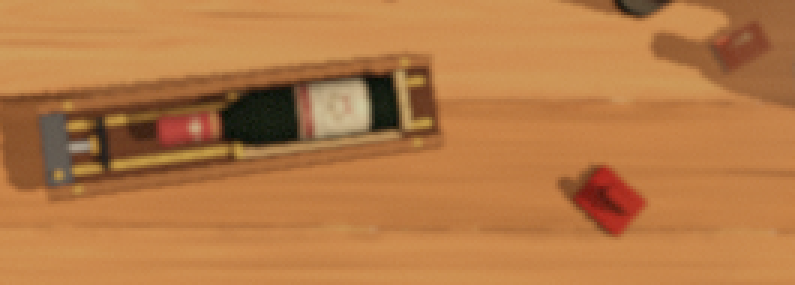

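View pics/c2.png

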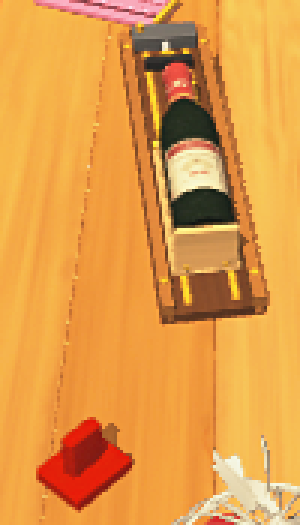

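The crops confirm it: the pale cradle with the bottle is in the ramp, with its back board at crop 1 (405,100). The bright red chock with its rib is at crop 1 (609,200), and the other one is a dull brown look-alike.

Run:
```python
from h import *
z=np.load('s0.npz')
t={k:z[k+'t'] for k in('frame','K','R','t')};s={k:z[k+'s'] for k in('frame','K','R','t')}
o=np.array([175,185]);o2=np.array([200,165])
T=lambda u,v,h:plane(t,np.array([u,v])/3+o,h).round(4).tolist()
S=lambda u,v,h:plane(s,np.array([u,v])/3+o2,h).round(4).tolist()
print('low corners T',T(431,55,.0256),T(441,142,.0256),'S',S(163,318,.02),S(268,309,.02))
print('high corners T',T(42,105,.0744),T(52,199,.0744))
print('stop corners T',T(40,113,.082),T(70,113,.083),T(48,188,.082),T(74,183,.082))
print('backboard top T',T(395,70,.09),T(403,68,.09),T(412,131,.09),T(404,131,.09),'S',S(175,232,.09),S(240,232,.09))
for n,c,h in(('t',t,.007),('s',s,.007)):
    f=c['frame'].astype(int);m=((f[...,0]>120)&(f[...,1]<50)&(f[...,2]<50)).astype(np.uint8)
    k,l,st,ce=cv2.connectedComponentsWithStats(m)
    for i in range(1,k):
        if st[i,4]>40: 
            q=np.argwhere(l==i)[:,::-1].astype(np.float32);r=cv2.minAreaRect(q);print(n,ce[i],st[i,4],plane(c,r[0],.014).round(4),[plane(c,p,.014)[:2].round(3).tolist() for p in cv2.boxPoints(r)])
print({k:np.round(v,4) for k,v in __import__('station').manip.read_state().items()})
w=snap('wrist');print(np.round(w['T_tool_cam'],4).tolist(),w['K'])
```

```text
low corners T [0.616, -0.0888, 0.0256] [0.527, -0.0982, 0.0256] S [0.5269, -0.1137, 0.02] [0.6198, -0.1018, 0.02]
high corners T [0.5564, 0.297, 0.0744] [0.4652, 0.2842, 0.0744]
stop corners T [0.5478, 0.2972, 0.082] [0.5479, 0.2679, 0.083] [0.4755, 0.2869, 0.082] [0.4804, 0.2621, 0.082]
backboard top T [0.5914, -0.0464, 0.09] [0.5934, -0.0542, 0.09] [0.5323, -0.0625, 0.09] [0.5323, -0.0548, 0.09] S [0.5375, -0.0797, 0.09] [0.5942, -0.0793, 0.09]
t [376.98913043 251.44021739] 184 [ 0.4716 -0.2662  0.014 ] [[0.473, -0.231], [0.506, -0.261], [0.47, -0.301], [0.437, -0.272]]
s [227.6038835 319.8368932] 515 [ 0.4698 -0.2748  0.014 ] [[0.43, -0.279], [0.469, -0.221], [0.51, -0.27], [0.471, -0.324]]
s [315.4047619  376.69047619] 42 [ 0.6669 -0.427   0.014 ] [[0.659, -0.418], [0.667, -0.414], [0.675, -0.436], [0.667, -0.44]]
s [272.1        384.37142857] 70 [ 0.5745 -0.4444  0.014 ] [[0.564, -0.463], [0.573, -0.421], [0.585, -0.425], [0.576, -0.467]]
s [308.83673469 379.48979592] 49 [ 0.6521 -0.4345  0.014 ] [[0.643, -0.428], [0.654, -0.422], [0.661, -0.441], [0.65, -0.447]]
s [279.93220339
[... 218 characters left out ...]
: array([ 0.0003,  0.0014, -0.0029,  0.0006,  0.001 ,  0.0007]), 'joint_efforts': array([ 2.00000e-04, -3.94905e+01, -3.71364e+01, -1.00000e-04,
        3.90000e-03,  0.00000e+00]), 'tool_pos': array([0.2556, 0.5698, 0.2492]), 'ee_rot': array([-3.1398e+00, -2.0000e-04,  2.7198e+00]), 'ft_force': array([-0.1632, -0.1975, -0.1671]), 'wrist_torque': array([-0.0539, -0.0571,  0.0057]), 'grasp_force': np.float64(0.0), 'grip_width': np.float64(0.0854)}
[[0.0, -0.965, -0.2623, 0.0659], [1.0, -0.0001, 0.0005, 0.0005], [-0.0005, -0.2623, 0.965, -0.1224], [0.0, 0.0, 0.0, 1.0]] [[303.40482999   0.         282.32619709]
 [  0.         303.40482999 210.45693664]
 [  0.           0.           1.        ]]
```

Call:
{"fn": "move_arm", "kwargs": {
  "delta_pos": [
    [0, 0, -0.3],
    [0, 0, -0.3],
    [0, 0, -0.3],
    [0, 0, -0.3],
    [0, 0, -0.3],
    [0, 0, -0.3],
    [0, 0, -0.3],
    [0, 0, -0.3],
    [0, 0, -0.3],
    [0, 0, -0.3]
  ],
  "spin": [0.101, 0.101, 0.101, 0.101, 0.101, 0.101, 0.101, 0.101, 0.101, 0.101],
  "grip": -1
}}

```text
time: 0.98
tool_pos: [0.2557, 0.57, 0.2799]
ee_rot: [-3.141, 0.001, 1.705]
ft_force: [-0.3, -0.5, 0.5]
grip_width: 0.0001
grasp_force: 0.0
```

Call:
{"fn": "move_arm", "kwargs": {
  "delta_pos": [
    [-2.8, 1.1, 0],
    [-2.8, 1.1, 0],
    [-2.8, 1.1, 0],
    [-2.8, 1.1, 0],
    [-2.8, 1.1, 0],
    [-2.8, 1.1, 0],
    [-2.8, 1.1, 0],
    [-2.8, 1.1, 0],
    [-2.8, 1.1, 0],
    [-2.8, 1.1, 0]
  ],
  "spin": [0, 0, 0, 0, 0, 0, 0, 0, 0, 0]
}}

```text
time: 1.82
tool_pos: [0.4039, 0.3067, 0.28]
ee_rot: [-3.141, 0.0, 1.71]
ft_force: [1.1, -0.6, -0.4]
grip_width: -0.0
grasp_force: 0.0
```

Call:
{"fn": "move_arm", "kwargs": {
  "delta_pos": [
    [-2.8, 1.1, 0],
    [-2.8, 1.1, 0],
    [-2.8, 1.1, 0],
    [-2.8, 1.1, 0],
    [-2.8, 1.1, 0],
    [-2.8, 1.1, 0],
    [-2.8, 1.1, 0],
    [-2.8, 1.1, 0],
    [-2.8, 1.1, 0],
    [0, 0, 0]
  ],
  "spin": [0, 0, 0, 0, 0, 0, 0, 0, 0, 0]
}}

```text
time: 2.65
tool_pos: [0.538, 0.0684, 0.2797]
ee_rot: [-3.141, 0.002, 1.705]
ft_force: [-0.5, -1.4, -0.2]
grip_width: 0.0003
grasp_force: 0.0
```

```bash
cat >> h.py <<'E'
from scipy.spatial.transform import Rotation as Ro
def wrist(name=None):
    st=manip.read_state(); w=snap('wrist',name)
    Tt=np.eye(4);Tt[:3,:3]=Ro.from_euler('xyz',st['ee_rot']).as_matrix();Tt[:3,3]=st['tool_pos']
    M=np.linalg.inv(Tt@np.array(w['T_tool_cam']));w['R']=M[:3,:3];w['t']=M[:3,3];return w
def save(w,f): np.savez(f,**{k:np.array(w[k]) for k in('frame','K','R','t')})
E
python3 - <<'E'
from h import *
w=wrist('w1');save(w,'w1.npz');st=manip.read_state();print(st['time'],st['tool_pos'],st['ee_rot'])
E
```

```text
2.7 [0.53712693 0.07028024 0.27968576] [-3.14045047e+00  2.94916087e-05  1.70601106e+00]
```

View pics/w1.png

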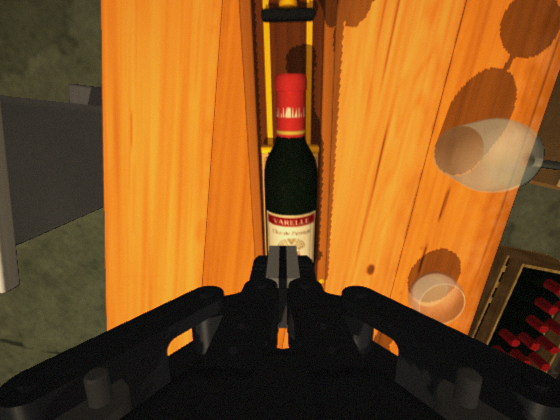

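Wrist view: image up is uphill. The buffer is at (289,14), the cradle's front brass bar is at row ~147 spanning columns 262–320, and the bottle is centred in column ~291. The gripper hides everything below.

Run:
```python
from h import *
z=np.load('w1.npz');w={k:z[k] for k in z.files};f=w['frame']
hsv=cv2.cvtColor(f,cv2.COLOR_RGB2HSV).astype(int)
yel=(hsv[...,0]>=23)&(hsv[...,0]<=33)&(hsv[...,1]>150)&(hsv[...,2]>150)
for r in(30,50,70,90,110,130,142,146,150):
    c=np.where(yel[r,240:345])[0]+240
    g=np.split(c,np.where(np.diff(c)>1)[0]+1); print(r,[(a[0],a[-1]) for a in g if len(a)])
c0=np.array([.5415,.095]);u=np.array([np.cos(1.708),np.sin(1.708)])
def dk(uv,h):
    # plane point c0, z=.038+h, tilt
    n=np.array([-np.sin(.1222)*u[0],-np.sin(.1222)*u[1],np.cos(.1222)]);p=np.array([*c0,.038])+n*h
    c,d=ray(w,uv);return c+d*(n@(p-c))/(n@d)
for nm,uv,h in(('buf',(289,21),.018),('bufL',(263,16),.018),('bufR',(315,13),.018),('barL',(262,147),.016),('barR',(320,147),.016)):
    X=dk(uv,h);print(nm,X.round(4),'s',((X[:2]-c0)@u/np.cos(.1222)).round(4),'lat',((X[:2]-c0)@[u[1],-u[0]]).round(4))
im=f[30].astype(int)
for r in(40,120):print(r,[(x,*f[r,x]) for x in range(228,264,2)],[(x,*f[r,x]) for x in range(312,346,2)])
```

```text
30 []
50 []
70 []
90 [(np.int64(268), np.int64(269))]
110 [(np.int64(267), np.int64(270))]
130 [(np.int64(268), np.int64(271))]
142 []
146 []
150 [(np.int64(262), np.int64(269))]
buf [0.5228 0.2331 0.0733] s 0.1404 lat 0.0004
bufL [0.4977 0.2339 0.0738] s 0.1446 lat -0.0244
bufR [0.5464 0.2429 0.074 ] s 0.1469 lat 0.0251
barL [0.51   0.1107 0.0566] s 0.0201 lat -0.0291
barR [0.5742 0.1194 0.0565] s 0.0199 lat 0.0357
40 [(228, np.uint8(234), np.uint8(125), np.uint8(29)), (230, np.uint8(234), np.uint8(125), np.uint8(32)), (232, np.uint8(228), np.uint8(120), np.uint8(31)), (234, np.uint8(228), np.uint8(121), np.uint8(33)), (236, np.uint8(229), np.uint8(121), np.uint8(33)), (238, np.uint8(231), np.uint8(121), np.uint8(30)), (240, np.uint8(223), np.uint8(113), np.uint8(28)), (242, np.uint8(174), np.uint8(88), np.uint8(27)), (244, np.uint8(187), np.uint8(92), np.uint8(26)), (246, np.uint8(181), np.uint8(89), np.uint8(26)), (248, np.uint8(179), np.uint8(91), np.uint8(27)), (250, np.uint8(178), np.uint8(88), np.uint8(25)), (252, np.uint8(126), np.uint8(59), np.uint8(20)), (254, np.uint8(58),
[... 2140 characters left out ...]
318, np.uint8(58), np.uint8(23), np.uint8(11)), (320, np.uint8(93), np.uint8(42), np.uint8(18)), (322, np.uint8(180), np.uint8(88), np.uint8(21)), (324, np.uint8(194), np.uint8(98), np.uint8(27)), (326, np.uint8(190), np.uint8(99), np.uint8(30)), (328, np.uint8(186), np.uint8(92), np.uint8(31)), (330, np.uint8(179), np.uint8(88), np.uint8(26)), (332, np.uint8(141), np.uint8(68), np.uint8(21)), (334, np.uint8(162), np.uint8(83), np.uint8(27)), (336, np.uint8(169), np.uint8(88), np.uint8(25)), (338, np.uint8(242), np.uint8(154), np.uint8(45)), (340, np.uint8(243), np.uint8(156), np.uint8(46)), (342, np.uint8(243), np.uint8(156), np.uint8(48)), (344, np.uint8(241), np.uint8(153), np.uint8(46))]
```

Run:
```python
from h import *
z=np.load('w1.npz');w={k:z[k] for k in z.files}
c0=np.array([.5415,.095]);u=np.array([np.cos(1.708),np.sin(1.708)])
n=np.array([-np.sin(.1222)*u[0],-np.sin(.1222)*u[1],np.cos(.1222)])
def dk(uv,h):
    p=np.array([*c0,.038])+n*h;c,d=ray(w,uv);return c+d*(n@(p-c))/(n@d)
P=[(dk(a,.012),dk(b,.012)) for a,b in(((252.5,40),(323,40)),((256.7,120),(320.8,120)),((240.8,40),(333.3,40)),((245,120),(331.5,120)))]
for a,b in P:print(np.linalg.norm(a-b).round(4),((a+b)/2).round(4))
for i in(0,2):
  for j in(0,1):
    v=P[i][j]-P[i+1][j];print(np.arctan2(v[1],v[0]).round(4))
```

```text
0.0703 [0.5238 0.2187 0.0654]
0.0701 [0.5356 0.1434 0.0561]
0.0922 [0.5231 0.2186 0.0654]
0.0945 [0.535  0.1433 0.0561]
1.7276
1.7246
1.7128
1.7433
```

Call:
{"fn": "move_arm", "kwargs": {
  "delta_pos": [
    [0, 0, 0],
    [-2.76, 0.16, 0],
    [-2.76, 0.16, 0],
    [-2.76, 0.16, 0],
    [-2.76, 0.16, 0],
    [-2.76, 0.16, 0],
    [-2.76, 0.16, 0],
    [0, 0, 0],
    [0, 0, 0],
    [0, 0, 0]
  ],
  "spin": [-0.021, 0, 0, 0, 0, 0, 0, 0, 0, 0]
}}

```text
time: 3.53
tool_pos: [0.5722, -0.0883, 0.2802]
ee_rot: [-3.141, -0.001, 1.732]
ft_force: [-0.0, 0.7, -0.3]
grip_width: -0.0002
grasp_force: 0.0
```

Call:
{"fn": "move_arm", "kwargs": {
  "delta_pos": [
    [0, 0, 2.5],
    [0, 0, 2.5],
    [0, 0, 2.5],
    [0, 0, 2.5],
    [0, 0, 2.5],
    [0, 0, 2.5],
    [0, 0, 2],
    [0, 0, 1],
    [0, 0, 0],
    [0, 0, 0]
  ],
  "spin": [0, 0, 0, 0, 0, 0, 0, 0, 0, 0]
}}

```text
time: 4.37
tool_pos: [0.5725, -0.0887, 0.1006]
ee_rot: [-3.141, -0.0, 1.732]
ft_force: [-0.0, -0.7, 0.9]
grip_width: -0.0001
grasp_force: 0.0
```

Run:
```python
from h import *
w=wrist();save(w,'w2.npz');s=snap('side');st=manip.read_state();print(st['time'],st['tool_pos'],st['ee_rot'],st['ft_force'])
B=cv2.resize(s['frame'][160:300,200:330],None,fx=4,fy=4,interpolation=3)
cv2.imwrite('pics/v2.png',B[:,:,::-1])
```

```text
4.4667 [ 0.57367113 -0.0894761   0.1023598 ] [3.13867606e+00 1.32794331e-03 1.73164076e+00] [-0.14744907  0.19112917 -0.09557763]
```

View pics/v2.png

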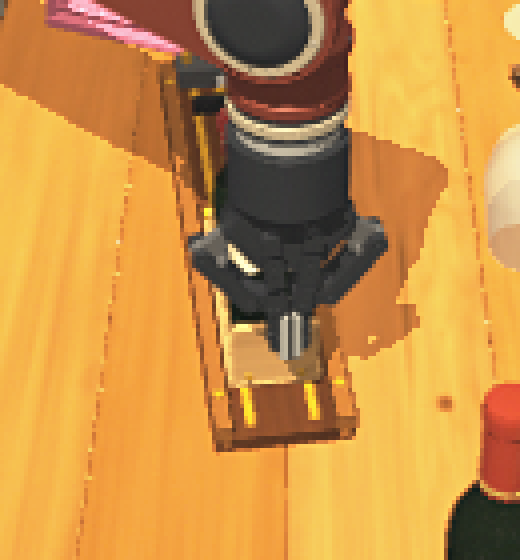

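Side crop: the shut fingertips are at (291,355) and appear over the back board, whose face spans (230–320, 325–385). I'll check by projection before going lower.

Run:
```python
from h import *
z=np.load('s0.npz');s={k:z[k+'s'] for k in('frame','K','R','t')}
C=lambda X:((proj(s,X)-[200,160])*4).round(0).tolist()
p=manip.read_state()['tool_pos']
print('tip now',C(p-[0,0,.019]),'tip low',C([p[0],p[1],.038]), 'tip deck',C([p[0],p[1],.015]))
u=np.array([-.1556,.9878]);l=np.array([.9878,.1556]);c=np.array([.5238,.2187])
for y in(-.045,-.052,-.06,-.068):
    a=c+u*(y-c[1])/u[1]; zd=.038+(y-.096)/.9878*.1228
    b=a-u*.0071
    print(y,'bottom',C([*(a-.03*l),zd]),C([*(a+.03*l),zd]),'top',C([*(b-.03*l),zd+.0576]),C([*(b+.03*l),zd+.0576]))
print('low end',[C([*(c+u*(-.1025-c[1])/u[1]+k*l),.0256]) for k in(-.0475,.0475)])
```

```text
tip now [289.0, 347.0] tip low [288.0, 399.0] tip deck [288.0, 425.0]
-0.045 bottom [234.0, 379.0] [320.0, 371.0] top [234.0, 321.0] [322.0, 313.0]
-0.052 bottom [235.0, 387.0] [321.0, 378.0] top [235.0, 329.0] [324.0, 320.0]
-0.06 bottom [237.0, 396.0] [323.0, 387.0] top [237.0, 338.0] [326.0, 329.0]
-0.068 bottom [238.0, 405.0] [325.0, 396.0] top [238.0, 347.0] [328.0, 338.0]
low end [[218.0, 434.0], [360.0, 419.0]]
```

Call:
{"fn": "move_arm", "kwargs": {
  "delta_pos": [
    [0, -0.1, 1],
    [0, -0.1, 1],
    [0, -0.1, 1],
    [0, 0, 0.8],
    [0, 0, 0.5],
    [0, 0, 0],
    [0.4, 0, 0],
    [0.4, 0, 0],
    [0.4, 0, 0],
    [0, 0, 0]
  ],
  "spin": [0, 0, 0, 0, 0, 0, 0, 0, 0, 0]
}}

```text
time: 5.3
tool_pos: [0.5678, -0.0775, 0.0578]
ee_rot: [3.141, 0.0, 1.732]
ft_force: [-0.0, 0.3, 0.4]
grip_width: 0.0001
grasp_force: 0.0
```

Call:
{"fn": "move_arm", "kwargs": {
  "delta_pos": [
    [0.1, 0, 0],
    [0.1, 0, 0],
    [0.1, 0, 0],
    [0.1, 0, 0],
    [0.1, 0, 0],
    [0.1, 0, 0],
    [0.1, 0, 0],
    [0.1, 0, 0],
    [0.1, 0, 0],
    [0, 0, 0]
  ],
  "spin": [0, 0, 0, 0, 0, 0, 0, 0, 0, 0]
}}

```text
time: 6.13
tool_pos: [0.5661, -0.0692, 0.0573]
ee_rot: [-3.142, -0.0, 1.731]
ft_force: [0.0, 0.7, 0.3]
grip_width: -0.0001
grasp_force: 0.0
```

Call:
{"fn": "move_arm", "kwargs": {
  "delta_pos": [
    [0.1, 0, -0.012],
    [0.1, 0, -0.012],
    [0.1, 0, -0.012],
    [0.1, 0, -0.012],
    [0.1, 0, -0.012],
    [0.15, 0, -0.018],
    [0.2, 0, -0.025],
    [0.2, 0, -0.025],
    [0.2, 0, -0.025],
    [0.2, 0, -0.025]
  ],
  "spin": [0, 0, 0, 0, 0, 0, 0, 0, 0, 0]
}}

```text
time: 6.97
tool_pos: [0.5638, -0.0549, 0.0591]
ee_rot: [3.142, 0.0, 1.731]
ft_force: [1.0, -3.7, -1.2]
grip_width: -0.0
grasp_force: 1.9
```

Call:
{"fn": "move_arm", "kwargs": {
  "delta_pos": [
    [0.2, 0, -0.025],
    [0.2, 0, -0.025],
    [0.2, 0, -0.025],
    [0.2, 0, -0.025],
    [0.2, 0, -0.025],
    [0.2, 0, -0.025],
    [0.2, 0, -0.025],
    [0.2, 0, -0.025],
    [0.2, 0, -0.025],
    [0.2, 0, -0.025]
  ],
  "spin": [0, 0, 0, 0, 0, 0, 0, 0, 0, 0]
}}

```text
time: 7.8
tool_pos: [0.5606, -0.0352, 0.0616]
ee_rot: [-3.142, -0.0, 1.731]
ft_force: [0.4, -3.3, -0.5]
grip_width: -0.0004
grasp_force: 1.9
```

Call:
{"fn": "move_arm", "kwargs": {
  "delta_pos": [
    [0.2, 0, -0.025],
    [0.2, 0, -0.025],
    [0.2, 0, -0.025],
    [0.2, 0, -0.025],
    [0.2, 0, -0.025],
    [0.2, 0, -0.025],
    [0.2, 0, -0.025],
    [0.2, 0, -0.025],
    [0.2, 0, -0.025],
    [0.2, 0, -0.025]
  ],
  "spin": [0, 0, 0, 0, 0, 0, 0, 0, 0, 0]
}}

```text
time: 8.63
tool_pos: [0.5573, -0.0154, 0.0641]
ee_rot: [-3.141, -0.0, 1.731]
ft_force: [0.5, -3.4, -0.5]
grip_width: -0.0001
grasp_force: 1.8
```

Call:
{"fn": "move_arm", "kwargs": {
  "delta_pos": [
    [0.2, 0, -0.025],
    [0.2, 0, -0.025],
    [0.2, 0, -0.025],
    [0.2, 0, -0.025],
    [0.2, 0, -0.025],
    [0.2, 0, -0.025],
    [0.2, 0, -0.025],
    [0.2, 0, -0.025],
    [0.2, 0, -0.025],
    [0.2, 0, -0.025]
  ],
  "spin": [0, 0, 0, 0, 0, 0, 0, 0, 0, 0]
}}

```text
time: 9.47
tool_pos: [0.5541, 0.0044, 0.0665]
ee_rot: [-3.141, -0.0, 1.731]
ft_force: [0.4, -3.3, -0.5]
grip_width: -0.0003
grasp_force: 1.7
```

Call:
{"fn": "move_arm", "kwargs": {
  "delta_pos": [
    [0.2, 0, -0.025],
    [0.2, 0, -0.025],
    [0.2, 0, -0.025],
    [0.2, 0, -0.025],
    [0.2, 0, -0.025],
    [0.15, 0, -0.018],
    [0.15, 0, -0.018],
    [0.1, 0, -0.012],
    [0.1, 0, -0.012],
    [0.0, 0, 0]
  ],
  "spin": [0, 0, 0, 0, 0, 0, 0, 0, 0, 0]
}}

```text
time: 10.3
tool_pos: [0.5518, 0.0192, 0.0684]
ee_rot: [-3.142, -0.0, 1.731]
ft_force: [-0.2, -1.9, -2.7]
grip_width: 0.0002
grasp_force: 1.1
```

Run:
```python
from h import *
w=wrist('w3');save(w,'w3.npz');st=manip.read_state();print(st['time'],st['tool_pos'],st['ft_force'])
```

```text
10.35 [0.55181269 0.01918725 0.06848002] [ 0.03371038 -1.03663092 -1.49095467]
```

View pics/w3.png

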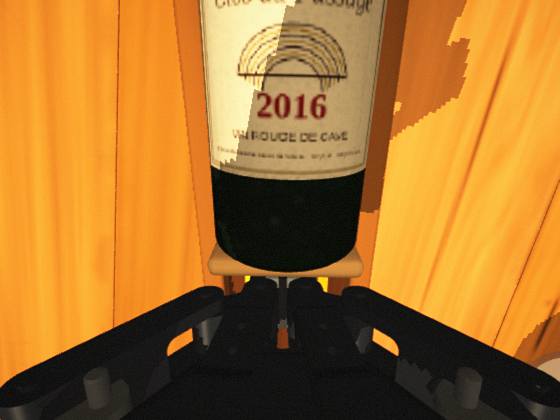

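The wrist view shows the board straight and centred in the rails (columns 210–362, row ~262) with the bottle lying in place. I'll continue slowly and feel for the buffer.

Call:
{"fn": "move_arm", "kwargs": {
  "delta_pos": [
    [0.1, 0, -0.012],
    [0.1, 0, -0.012],
    [0.1, 0, -0.012],
    [0.1, 0, -0.012],
    [0.1, 0, -0.012],
    [0.1, 0, -0.012],
    [0.1, 0, -0.012],
    [0.1, 0, -0.012],
    [0.1, 0, -0.012],
    [0.1, 0, -0.012]
  ],
  "spin": [0, 0, 0, 0, 0, 0, 0, 0, 0, 0]
}}

```text
time: 11.18
tool_pos: [0.5503, 0.0289, 0.0697]
ee_rot: [3.142, 0.0, 1.731]
ft_force: [0.1, -3.6, -2.2]
grip_width: -0.0
grasp_force: 1.7
```

Call:
{"fn": "move_arm", "kwargs": {
  "delta_pos": [
    [0.06, 0, -0.0074],
    [0.06, 0, -0.0074],
    [0.06, 0, -0.0074],
    [0.06, 0, -0.0074],
    [0.06, 0, -0.0074],
    [0.05, 0, -0.006],
    [0.05, 0, -0.006],
    [0.05, 0, -0.006],
    [0.05, 0, -0.006],
    [0.05, 0, -0.006]
  ],
  "spin": [0, 0, 0, 0, 0, 0, 0, 0, 0, 0]
}}

```text
time: 12.02
tool_pos: [0.5494, 0.0343, 0.0703]
ee_rot: [-3.142, 0.0, 1.731]
ft_force: [1.3, -3.3, -1.3]
grip_width: -0.0002
grasp_force: 1.8
```

Call:
{"fn": "move_arm", "kwargs": {
  "delta_pos": [
    [0.05, 0, -0.006],
    [0.05, 0, -0.006],
    [0.05, 0, -0.006],
    [0.05, 0, -0.006],
    [0.05, 0, -0.006],
    [0.05, 0, -0.006],
    [0.05, 0, -0.006],
    [0.05, 0, -0.006]
  ],
  "spin": [0, 0, 0, 0, 0, 0, 0, 0]
}}

```text
time: 12.68
tool_pos: [0.5488, 0.0382, 0.0708]
ee_rot: [3.142, 0.0, 1.731]
ft_force: [1.0, -3.5, -2.3]
grip_width: 0.0
grasp_force: 1.8
```

Call:
{"fn": "move_arm", "kwargs": {
  "delta_pos": [
    [0.04, 0, -0.005],
    [0.04, 0, -0.005],
    [0.04, 0, -0.005],
    [0.04, 0, -0.005],
    [0.04, 0, -0.005],
    [0.04, 0, -0.005],
    [0.04, 0, -0.005],
    [0.04, 0, -0.005]
  ],
  "spin": [0, 0, 0, 0, 0, 0, 0, 0]
}}

```text
time: 13.35
tool_pos: [0.5482, 0.0414, 0.0712]
ee_rot: [3.142, 0.0, 1.731]
ft_force: [0.9, -4.1, -1.8]
grip_width: -0.0003
grasp_force: 1.8
```

Call:
{"fn": "move_arm", "kwargs": {
  "delta_pos": [
    [0.04, 0, -0.005],
    [0.04, 0, -0.005],
    [0.04, 0, -0.005],
    [0.04, 0, -0.005],
    [0.04, 0, -0.005],
    [0.04, 0, -0.005],
    [0.04, 0, -0.005],
    [0.04, 0, -0.005]
  ],
  "spin": [0, 0, 0, 0, 0, 0, 0, 0]
}}

```text
time: 14.02
tool_pos: [0.5477, 0.0446, 0.0716]
ee_rot: [-3.142, 0.0, 1.731]
ft_force: [0.6, -4.1, -2.2]
grip_width: -0.0
grasp_force: 1.9
```

Call:
{"fn": "move_arm", "kwargs": {
  "delta_pos": [
    [0.04, 0, -0.005],
    [0.04, 0, -0.005],
    [0.04, 0, -0.005],
    [0.04, 0, -0.005],
    [0.04, 0, -0.005],
    [0.04, 0, -0.005],
    [0.04, 0, -0.005],
    [0.04, 0, -0.005]
  ],
  "spin": [0, 0, 0, 0, 0, 0, 0, 0]
}}

```text
time: 14.68
tool_pos: [0.5472, 0.0477, 0.072]
ee_rot: [-3.142, 0.0, 1.731]
ft_force: [-0.6, -3.7, -1.2]
grip_width: 0.0
grasp_force: 1.9
```

Call:
{"fn": "move_arm", "kwargs": {
  "delta_pos": [
    [0.04, 0, -0.005],
    [0.04, 0, -0.005],
    [0.04, 0, -0.005],
    [0.04, 0, -0.005],
    [0.04, 0, -0.005],
    [0.04, 0, -0.005],
    [0.04, 0, -0.005],
    [0.04, 0, -0.005]
  ],
  "spin": [0, 0, 0, 0, 0, 0, 0, 0]
}}

```text
time: 15.35
tool_pos: [0.5467, 0.0509, 0.0724]
ee_rot: [-3.142, -0.0, 1.731]
ft_force: [0.6, -3.1, -1.2]
grip_width: -0.0001
grasp_force: 1.8
```

Call:
{"fn": "move_arm", "kwargs": {
  "delta_pos": [
    [0.04, 0, -0.005],
    [0.04, 0, -0.005],
    [0.04, 0, -0.005],
    [0.04, 0, -0.005],
    [0.04, 0, -0.005],
    [0.04, 0, -0.005],
    [0.04, 0, -0.005],
    [0.04, 0, -0.005]
  ],
  "spin": [0, 0, 0, 0, 0, 0, 0, 0]
}}

```text
time: 16.02
tool_pos: [0.5465, 0.0531, 0.0729]
ee_rot: [3.141, 0.002, 1.731]
ft_force: [3.2, -7.8, -1.6]
grip_width: -0.0003
grasp_force: 4.0
```

Call:
{"fn": "move_arm", "kwargs": {
  "delta_pos": [
    [0.04, 0, -0.005],
    [0.04, 0, -0.005],
    [0.04, 0, -0.005],
    [0.04, 0, -0.005],
    [0.04, 0, -0.005],
    [0, 0, 0],
    [0, 0, 0]
  ],
  "spin": [0, 0, 0, 0, 0, 0, 0]
}}

```text
time: 16.6
tool_pos: [0.5467, 0.0544, 0.0735]
ee_rot: [3.14, 0.003, 1.731]
ft_force: [2.9, -9.7, -2.9]
grip_width: 0.0
grasp_force: 5.0
```

Call:
{"fn": "move_arm", "kwargs": {
  "delta_pos": [
    [0.04, 0, -0.005],
    [0.04, 0, -0.005],
    [0.04, 0, -0.005],
    [0.04, 0, -0.005],
    [0.04, 0, -0.005],
    [0.04, 0, -0.005],
    [0.0, 0, 0],
    [0, 0, 0]
  ],
  "spin": [0, 0, 0, 0, 0, 0, 0, 0]
}}

```text
time: 17.27
tool_pos: [0.5467, 0.056, 0.074]
ee_rot: [3.14, 0.005, 1.731]
ft_force: [3.8, -13.2, -1.9]
grip_width: -0.0001
grasp_force: 6.5
```

Call:
{"fn": "move_arm", "kwargs": {
  "delta_pos": [
    [0.01, 0, -0.001],
    [0, 0, 0],
    [0, 0, 0],
    [0, 0, 0],
    [0, 0, 0],
    [0, 0, 0],
    [0, 0, 0]
  ],
  "spin": [0, 0, 0, 0, 0, 0, 0]
}}

```text
time: 17.85
tool_pos: [0.5467, 0.056, 0.0741]
ee_rot: [3.14, 0.005, 1.731]
ft_force: [3.1, -13.4, -1.3]
grip_width: -0.0
grasp_force: 6.6
```

Call:
{"fn": "move_arm", "kwargs": {
  "delta_pos": [
    [0, 0, 0],
    [0, 0, 0],
    [0, 0, 0],
    [0, 0, 0],
    [0, 0, 0],
    [0, 0, 0],
    [0, 0, 0]
  ],
  "spin": [0, 0, 0, 0, 0, 0, 0]
}}

```text
time: 18.43
tool_pos: [0.5467, 0.0561, 0.0741]
ee_rot: [3.14, 0.005, 1.731]
ft_force: [2.4, -12.9, -0.9]
grip_width: -0.0002
grasp_force: 6.6
```

Call:
{"fn": "move_arm", "kwargs": {
  "delta_pos": [
    [-0.04, 0, 0.005],
    [-0.04, 0, 0.005],
    [-0.04, 0, 0.005],
    [-0.04, 0, 0.005],
    [-0.04, 0, 0.005],
    [-0.04, 0, 0.005],
    [-0.04, 0, 0.005],
    [-0.04, 0, 0.005],
    [-0.04, 0, 0.005],
    [-0.04, 0, 0.005]
  ],
  "spin": [0, 0, 0, 0, 0, 0, 0, 0, 0, 0]
}}

```text
time: 19.27
tool_pos: [0.5463, 0.0541, 0.0728]
ee_rot: [3.141, 0.001, 1.731]
ft_force: [1.9, -5.0, -2.8]
grip_width: -0.0002
grasp_force: 2.5
```

Call:
{"fn": "move_arm", "kwargs": {
  "delta_pos": [
    [-0.05, 0, 0.006],
    [-0.05, 0, 0.006],
    [-0.05, 0, 0.006],
    [-0.05, 0, 0.006],
    [-0.05, 0, 0.006],
    [-0.05, 0, 0.006],
    [-0.1, 0, 0.005],
    [-0.1, 0, 0.005],
    [-0.1, 0, 0.005],
    [-0.1, 0, 0.005]
  ],
  "spin": [0, 0, 0, 0, 0, 0, 0, 0, 0, 0]
}}

```text
time: 20.1
tool_pos: [0.5473, 0.0477, 0.0724]
ee_rot: [3.141, -0.0, 1.731]
ft_force: [0.0, -0.1, 0.9]
grip_width: -0.0002
grasp_force: 0.0
```

Call:
{"fn": "move_arm", "kwargs": {
  "delta_pos": [
    [-1, 0, 0],
    [-1, 0, 0],
    [-1, 0, 0],
    [0, 0, -2],
    [0, 0, -2.2],
    [0, 0, -2.2],
    [0, 0, -2.2],
    [0, 0, -2.2],
    [0, 0, -2.2],
    [0, 0, 0]
  ],
  "spin": [0, 0, 0, 0, 0, 0, 0, 0, 0, 0],
  "grip": -1
}}

```text
time: 20.93
tool_pos: [0.5549, 0.0166, 0.2082]
ee_rot: [3.132, 0.003, 1.73]
ft_force: [1.3, 0.5, 1.0]
grip_width: 0.0001
grasp_force: 0.0
```

Call:
{"fn": "move_arm", "kwargs": {
  "delta_pos": [
    [-3.35, -2.04, 0],
    [-3.35, -2.04, 0],
    [-3.35, -2.04, 0],
    [-3.35, -2.04, 0],
    [-3.35, -2.04, 0],
    [-3.35, -2.04, 0],
    [-3.35, -2.04, 0],
    [-3.35, -2.04, 0],
    [-3.35, -2.04, 0],
    [-3.35, -2.04, 0]
  ],
  "spin": [0, 0, 0, 0, 0, 0, 0, 0, 0, 0]
}}

```text
time: 21.77
tool_pos: [0.4022, -0.3473, 0.2014]
ee_rot: [-3.141, -0.001, 1.73]
ft_force: [1.0, -0.5, -0.2]
grip_width: 0.0001
grasp_force: 0.0
```

Call:
{"fn": "move_arm", "kwargs": {
  "delta_pos": [
    [0, 0, 0],
    [0, 0, 0],
    [0, 0, 0],
    [0, 0, 0],
    [0, 0, 0],
    [0, 0, 0],
    [0, 0, 0],
    [0, 0, 0],
    [0, 0, 0],
    [0, 0, 0]
  ],
  "spin": [0.11, 0.11, 0.11, 0.11, 0.11, 0.11, 0.11, 0.12, 0, 0]
}}

```text
time: 22.6
tool_pos: [0.4034, -0.3455, 0.2014]
ee_rot: [-3.14, -0.0, 0.843]
ft_force: [-0.3, 0.3, -0.2]
grip_width: -0.0001
grasp_force: 0.0
```

Run:
```python
from h import *
w=wrist('w4');save(w,'w4.npz');st=manip.read_state();print(st['time'],st['tool_pos'],st['ee_rot'])
f=w['frame'].astype(int);m=((f[...,0]>110)&(f[...,1]<55)&(f[...,2]<55)).astype(np.uint8)
k,l,s,c=cv2.connectedComponentsWithStats(m)
for i in range(1,k):
    if s[i,4]>80:
        q=np.argwhere(l==i)[:,::-1].astype(np.float32);r=cv2.minAreaRect(q);print(s[i],c[i],r,[plane(w,p,.014)[:2].round(4).tolist() for p in cv2.boxPoints(r)])
```

```text
22.65 [ 0.4035558  -0.34545796  0.20162471] [-3.14073823e+00 -7.11856569e-05  8.43081275e-01]
[ 256   57   53   67 3381] [281.73617273  89.79148181] ((282.0, 89.99999237060547), (51.99999237060547, 65.99998474121094), -0.0) [[0.4318, -0.2747], [0.4721, -0.2316], [0.5082, -0.2638], [0.4699, -0.3087]]
[472  60  66  57 489] [499.42126789  92.81186094] ((504.00006103515625, 90.0), (52.771202087402344, 42.0380744934082), 26.56505012512207) [[0.6023, -0.3945], [0.6333, -0.378], [0.6558, -0.4254], [0.6249, -0.4438]]
```

View pics/w4.png

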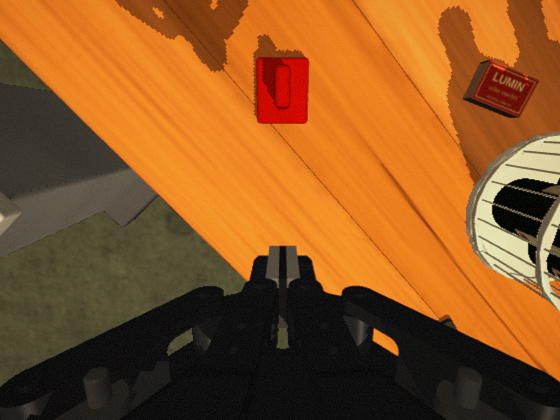

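The wrist view shows the red chock square to the tool, box (256–308, 57–123), with its rib lengthwise along the tool's x axis. The centre works out at (0.4705,-0.2697), with a measured length of 59 mm, which matches.

Call:
{"fn": "move_arm", "kwargs": {
  "delta_pos": [
    [2, 0, 0],
    [2.1, 0, 0],
    [2, 0, 0],
    [2, 0, 0],
    [2, 0, 0],
    [0, 0, 2.5],
    [0, 0, 2.5],
    [0, 0, 2.5],
    [0, 0, 2.5],
    [0, 0, 0]
  ],
  "spin": [0, 0, 0, 0, 0, 0, 0, 0, 0, 0],
  "grip": 0
}}

```text
time: 23.48
tool_pos: [0.468, -0.2676, 0.0962]
ee_rot: [-3.131, 0.001, 0.843]
ft_force: [-2.1, 0.8, -1.3]
grip_width: 0.0427
grasp_force: 0.0
```

Call:
{"fn": "move_arm", "kwargs": {
  "delta_pos": [
    [0, 0, 1.5],
    [0, 0, 1.5],
    [0, 0, 1.5],
    [0, 0, 1],
    [0, 0, 0.6],
    [0, 0, 0],
    [0, 0, 0],
    [0, 0, 0]
  ],
  "spin": [0, 0, 0, 0, 0, 0, 0, 0]
}}

```text
time: 24.15
tool_pos: [0.472, -0.2706, 0.0425]
ee_rot: [3.14, -0.0, 0.841]
ft_force: [0.8, -0.1, 0.3]
grip_width: 0.0424
grasp_force: 0.0
```

Call:
{"fn": "move_arm", "kwargs": {
  "delta_pos": [
    [0, 0, 0],
    [0, 0, 0],
    [0, 0, 0],
    [0, 0, 0],
    [0, 0, 0],
    [0, 0, 0],
    [0, 0, 0],
    [0, 0, 0]
  ],
  "spin": [0, 0, 0, 0, 0, 0, 0, 0],
  "grip": -1
}}

```text
time: 24.82
tool_pos: [0.472, -0.2705, 0.0422]
ee_rot: [3.14, -0.0, 0.841]
ft_force: [-0.5, 0.7, 5.6]
grip_width: 0.0129
grasp_force: 60.1
```

Call:
{"fn": "move_arm", "kwargs": {
  "delta_pos": [
    [0, 0, -1],
    [0, 0, -2],
    [0, 0, -2.2],
    [0, 0, -2.2],
    [0, 0, -2.2],
    [0, 0, -2.2],
    [0, 0, -2],
    [0, 0, 0],
    [0, 0, 0],
    [0, 0, 0]
  ],
  "spin": [0, 0, -0.111, -0.111, -0.111, -0.111, -0.111, -0.111, -0.111, -0.11]
}}

```text
time: 25.65
tool_pos: [0.471, -0.2697, 0.1795]
ee_rot: [-3.141, -0.0, 1.733]
ft_force: [0.5, -0.7, -0.2]
grip_width: 0.0135
grasp_force: 59.2
```

Call:
{"fn": "move_arm", "kwargs": {
  "delta_pos": [
    [2.54, 1.26, 0],
    [2.54, 1.26, 0],
    [2.54, 1.26, 0],
    [2.54, 1.26, 0],
    [2.54, 1.26, 0],
    [2.54, 1.26, 0],
    [2.54, 1.26, 0],
    [2.54, 1.26, 0],
    [2.54, 1.26, 0],
    [2.54, 1.26, 0]
  ],
  "spin": [0, 0, 0, 0, 0, 0, 0, 0, 0, 0]
}}

```text
time: 26.48
tool_pos: [0.5555, 0.0021, 0.1788]
ee_rot: [-3.14, -0.0, 1.728]
ft_force: [-0.7, -0.8, -1.8]
grip_width: 0.0131
grasp_force: 59.2
```

Call:
{"fn": "move_arm", "kwargs": {
  "delta_pos": [
    [0, 0, 2],
    [0, 0, 2],
    [0, 0, 2],
    [0, 0, 1.2],
    [0, 0, 0],
    [0, 0, 0]
  ],
  "spin": [0, 0, 0, 0, 0, 0]
}}

```text
time: 26.98
tool_pos: [0.5553, 0.0006, 0.1065]
ee_rot: [-3.139, -0.001, 1.728]
ft_force: [0.2, 0.1, -0.1]
grip_width: 0.0129
grasp_force: 59.2
```

Run:
```python
from h import *
w=wrist();s=snap('side');st=manip.read_state();print(st['time'],st['tool_pos'],st['ee_rot'],st['ft_force'])
B=cv2.resize(s['frame'][150:290,200:330],None,fx=4,fy=4,interpolation=3)
W=cv2.resize(w['frame'][130:350,180:390],None,fx=1.2,fy=1.2)
o=np.zeros((560,780,3),np.uint8);o[:,:520]=B;o[:264,525:777]=W
cv2.imwrite('pics/v5.png',o[:,:,::-1])
```

```text
27.0833 [5.56895803e-01 3.09259803e-04 1.08665223e-01] [3.13966490e+00 5.95429303e-04 1.72751029e+00] [-0.08987342  0.71645784 -0.5255974 ]
```

View pics/v5.png

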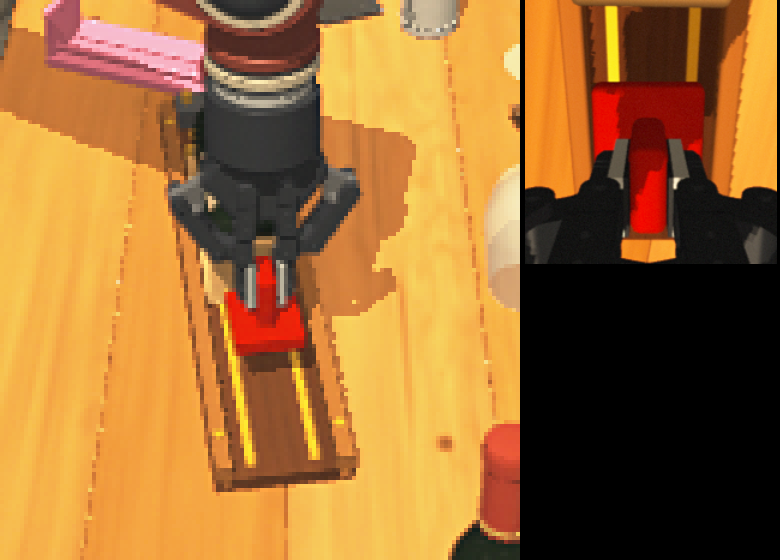

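The side crop shows the chock held over the ramp between the rails at (268,325), behind the board and with its edges parallel to the brass strips. The wrist crop puts the ramp centre about 2 mm to the tool's +y.

Call:
{"fn": "move_arm", "kwargs": {
  "delta_pos": [
    [0, 0.2, 1],
    [0, 0, 1],
    [0, 0, 1.2],
    [0, 0, 0],
    [0.6, 0, -0.074],
    [0.6, 0, -0.074],
    [0.6, 0, -0.074],
    [0.6, 0, -0.074],
    [0.3, 0, -0.037],
    [0, 0, 0]
  ],
  "spin": [0, 0, 0, 0, 0, 0, 0, 0, 0, 0]
}}

```text
time: 27.92
tool_pos: [0.554, 0.0285, 0.0792]
ee_rot: [3.141, 0.0, 1.729]
ft_force: [0.6, -0.5, -0.5]
grip_width: 0.0129
grasp_force: 59.2
```

Call:
{"fn": "move_arm", "kwargs": {
  "delta_pos": [
    [0, 0, 0.05],
    [0, 0, 0.05],
    [0, 0, 0.05],
    [0, 0, 0.05],
    [0, 0, 0.05],
    [0, 0, 0],
    [0, 0, 0]
  ],
  "spin": [0, 0, 0, 0, 0, 0, 0]
}}

```text
time: 28.5
tool_pos: [0.5538, 0.0274, 0.076]
ee_rot: [-3.141, -0.0, 1.728]
ft_force: [0.1, 0.4, -1.4]
grip_width: 0.0129
grasp_force: 59.2
```

Call:
{"fn": "move_arm", "kwargs": {
  "delta_pos": [
    [0, 0, 0.05],
    [0, 0, 0.05],
    [0, 0, 0.0],
    [0, 0, 0]
  ],
  "spin": [0, 0, 0, 0]
}}

```text
time: 28.83
tool_pos: [0.5538, 0.0276, 0.0751]
ee_rot: [-3.142, -0.0, 1.728]
ft_force: [0.4, -0.1, -0.7]
grip_width: 0.0132
grasp_force: 59.2
```

Call:
{"fn": "move_arm", "kwargs": {
  "delta_pos": [
    [0, 0, 0.05],
    [0, 0, 0.05],
    [0, 0, 0.0],
    [0, 0, 0]
  ],
  "spin": [0, 0, 0, 0]
}}

```text
time: 29.17
tool_pos: [0.554, 0.0275, 0.0746]
ee_rot: [3.141, 0.0, 1.728]
ft_force: [-0.6, -0.5, 2.6]
grip_width: 0.013
grasp_force: 59.7
```

Call:
{"fn": "move_arm", "kwargs": {
  "delta_pos": [
    [0, 0, -0.08],
    [0.08, 0, -0.01],
    [0.08, 0, -0.01],
    [0.08, 0, -0.01],
    [0.08, 0, -0.01],
    [0.08, 0, -0.01],
    [0.08, 0, -0.01],
    [0, 0, 0]
  ],
  "spin": [0, 0, 0, 0, 0, 0, 0, 0]
}}

```text
time: 29.83
tool_pos: [0.553, 0.0325, 0.0754]
ee_rot: [-3.141, -0.0, 1.728]
ft_force: [0.5, 1.8, -1.1]
grip_width: 0.013
grasp_force: 59.3
```

Call:
{"fn": "move_arm", "kwargs": {
  "delta_pos": [
    [0.05, 0, -0.006],
    [0.05, 0, -0.006],
    [0.05, 0, -0.006],
    [0.05, 0, -0.006],
    [0, 0, 0]
  ],
  "spin": [0, 0, 0, 0, 0]
}}

```text
time: 30.25
tool_pos: [0.5528, 0.0344, 0.0758]
ee_rot: [3.142, -0.0, 1.728]
ft_force: [-0.3, 0.8, -1.6]
grip_width: 0.0132
grasp_force: 59.3
```

Call:
{"fn": "move_arm", "kwargs": {
  "delta_pos": [
    [0.05, 0, -0.006],
    [0.05, 0, -0.006],
    [0.05, 0, -0.006],
    [0.05, 0, -0.006],
    [0, 0, 0]
  ],
  "spin": [0, 0, 0, 0, 0]
}}

```text
time: 30.67
tool_pos: [0.5525, 0.0363, 0.076]
ee_rot: [3.142, 0.0, 1.728]
ft_force: [-0.9, -0.5, -0.6]
grip_width: 0.0128
grasp_force: 59.3
```

Run:
```python
from h import *
w=wrist();save(w,'w6.npz');f=w['frame'];cv2.imwrite('pics/w6.png',cv2.resize(f[150:340,170:400],None,fx=3,fy=3,interpolation=3)[:,:,::-1])
```

```text
(no output)
```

View pics/w6.png

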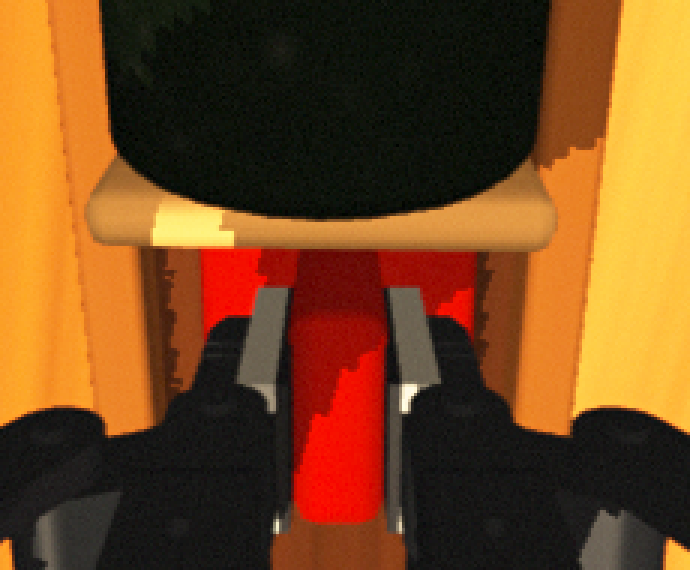

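The chock is straight and centred between the rails (crop columns 200–475), with its front edge already under the board's overhanging top. That was the tenth and last picture, so I'll continue by feel.

Call:
{"fn": "move_arm", "kwargs": {
  "delta_pos": [
    [0.05, 0, -0.006],
    [0.05, 0, -0.006],
    [0.05, 0, -0.006],
    [0.05, 0, -0.006],
    [0, 0, 0]
  ],
  "spin": [0, 0, 0, 0, 0]
}}

```text
time: 31.13
tool_pos: [0.5521, 0.0383, 0.0762]
ee_rot: [3.142, 0.0, 1.728]
ft_force: [0.2, 0.1, -0.9]
grip_width: 0.0128
grasp_force: 59.3
```

Call:
{"fn": "move_arm", "kwargs": {
  "delta_pos": [
    [0.04, 0, -0.005],
    [0.04, 0, -0.005],
    [0.04, 0, -0.005],
    [0.04, 0, -0.005],
    [0, 0, 0]
  ],
  "spin": [0, 0, 0, 0, 0]
}}

```text
time: 31.55
tool_pos: [0.552, 0.0393, 0.0764]
ee_rot: [3.142, 0.001, 1.728]
ft_force: [0.1, -2.6, -1.7]
grip_width: 0.0132
grasp_force: 59.1
```

Call:
{"fn": "move_arm", "kwargs": {
  "delta_pos": [
    [-0.03, 0, 0.03],
    [0, 0, 0.04],
    [0, 0, 0.02],
    [0, 0, 0],
    [0, 0, 0]
  ],
  "spin": [0, 0, 0, 0, 0]
}}

```text
time: 31.97
tool_pos: [0.5521, 0.0393, 0.076]
ee_rot: [3.141, 0.001, 1.728]
ft_force: [-1.9, -2.9, 3.5]
grip_width: 0.0129
grasp_force: 59.9
```

Call:
{"fn": "move_arm", "kwargs": {
  "delta_pos": [
    [0, 0, 0],
    [0, 0, 0],
    [0, 0, 0],
    [0, 0, 0],
    [0, 0, 0],
    [0, 0, 0]
  ],
  "spin": [0, 0, 0, 0, 0, 0],
  "grip": -0.35
}}

```text
time: 32.47
tool_pos: [0.5519, 0.0397, 0.0754]
ee_rot: [-3.141, -0.0, 1.728]
ft_force: [-0.1, -0.3, 0.5]
grip_width: 0.0272
grasp_force: 0.0
```

Call:
{"fn": "move_arm", "kwargs": {
  "delta_pos": [
    [0, 0, -0.5],
    [0, 0, -1],
    [0, 0, -1.5],
    [0, 0, -2],
    [0, 0, -1],
    [0, 0, 0],
    [0, 0, 0]
  ],
  "spin": [0, 0, 0, 0, 0, 0, 0]
}}

```text
time: 33.05
tool_pos: [0.5526, 0.0395, 0.1366]
ee_rot: [3.139, 0.001, 1.728]
ft_force: [-0.5, -0.7, -0.3]
grip_width: 0.0277
grasp_force: 0.0
```

Run:
```python
from h import *
st=manip.read_state();print(st['time'],st['tool_pos'],st['ft_force'])
s=snap('side');f=s['frame'].astype(int);m=((f[...,0]>110)&(f[...,1]<55)&(f[...,2]<55)).astype(np.uint8);m[:170]=0;m[262:]=0;m[:,:240]=0;m[:,300:]=0
q=np.argwhere(m)[:,::-1];print(len(q),q.min(0),q.max(0))
for r in range(q[:,1].min(),q[:,1].max()+1,2):
    c=q[q[:,1]==r,0]; print(r,c.min(),c.max(),len(c))
# predicted foot rear edge when flat, front at board: sweep front y
u=np.array([-.1556,.9878]);l=np.array([.9878,.1556]);c=np.array([.5238,.2187])
def pt(y,sx,sy,h):
    zd=.038+(y-.096)/.9878*.1228
    a=c+u*(y-c[1])/u[1]; b=a+u*(sx*.9925-h*.1219)+l*sy
    return [*b,zd+sx*.1219+h*.9925]
for y in(.036,.038,.040):print(y,[proj(s,pt(y,-.03,k,h)).round(1).tolist() for k in(-.025,.025) for h in(0,.014)],'ribtop',[proj(s,pt(y,-.017,k,.052)).round(1).tolist() for k in(-.007,.007)])
```

```text
33.05 [0.55258942 0.03945993 0.13664971] [-0.54281216 -0.72024335 -0.2890525 ]
312 [256 217] [274 240]
217 263 265 3
219 263 266 4
221 263 266 4
223 262 271 10
225 256 272 17
227 257 272 16
229 256 273 18
231 256 273 18
233 258 274 17
235 257 274 18
237 258 274 17
239 258 272 15
0.036 [[257.8, 241.0], [257.8, 237.5], [275.2, 239.3], [275.3, 235.9]] ribtop [[263.6, 224.1], [268.6, 223.7]]
0.038 [[257.8, 240.4], [257.7, 237.0], [275.1, 238.8], [275.2, 235.4]] ribtop [[263.5, 223.6], [268.5, 223.2]]
0.04 [[257.7, 239.9], [257.7, 236.5], [275.0, 238.3], [275.1, 234.9]] ribtop [[263.4, 223.1], [268.4, 222.7]]
```

Call:
{"fn": "move_arm", "kwargs": {
  "delta_pos": [
    [-1.5, 0, 0],
    [-2, 0, 0],
    [-2, 0, 0],
    [-1, 0, 0],
    [0, 0, 2],
    [0, 0, 2],
    [0, 0, 2],
    [0, 0, 1.5],
    [0, 0, 0.8],
    [0, 0, 0]
  ],
  "spin": [0, 0, 0, 0, 0, 0, 0, 0, 0, 0],
  "grip": -1
}}

```text
time: 33.93
tool_pos: [0.5597, -0.0242, 0.0493]
ee_rot: [-3.136, -0.002, 1.728]
ft_force: [-0.0, -0.2, -0.5]
grip_width: 0.0003
grasp_force: 0.0
```

Call:
{"fn": "move_arm", "kwargs": {
  "delta_pos": [
    [0, 0, 0.3],
    [0, 0, 0],
    [0.2, 0, -0.025],
    [0.2, 0, -0.025],
    [0.2, 0, -0.025],
    [0.2, 0, -0.025],
    [0.2, 0, -0.025],
    [0.2, 0, -0.025],
    [0.1, 0, -0.012],
    [0, 0, 0]
  ],
  "spin": [0, 0, 0, 0, 0, 0, 0, 0, 0, 0]
}}

```text
time: 34.77
tool_pos: [0.56, -0.0116, 0.0512]
ee_rot: [3.142, -0.0, 1.728]
ft_force: [-0.8, -0.9, -0.4]
grip_width: -0.0002
grasp_force: 0.0
```

Call:
{"fn": "move_arm", "kwargs": {
  "delta_pos": [
    [0.08, 0, -0.01],
    [0.08, 0, -0.01],
    [0.08, 0, -0.01],
    [0.08, 0, -0.01],
    [0.08, 0, -0.01],
    [0.08, 0, -0.01],
    [0.08, 0, -0.01],
    [0, 0, 0]
  ],
  "spin": [0, 0, 0, 0, 0, 0, 0, 0]
}}

```text
time: 35.43
tool_pos: [0.5592, -0.0062, 0.0519]
ee_rot: [-3.142, -0.0, 1.728]
ft_force: [0.0, -0.9, -0.4]
grip_width: 0.0
grasp_force: 0.0
```

Call:
{"fn": "move_arm", "kwargs": {
  "delta_pos": [
    [0.05, 0, -0.006],
    [0.05, 0, -0.006],
    [0.05, 0, -0.006],
    [0.05, 0, -0.006],
    [0, 0, 0]
  ],
  "spin": [0, 0, 0, 0, 0]
}}

```text
time: 35.85
tool_pos: [0.5589, -0.0043, 0.0521]
ee_rot: [3.142, -0.0, 1.728]
ft_force: [0.6, -0.7, -0.5]
grip_width: -0.0001
grasp_force: 0.0
```

Call:
{"fn": "move_arm", "kwargs": {
  "delta_pos": [
    [0.04, 0, -0.005],
    [0.04, 0, -0.005],
    [0.04, 0, -0.005],
    [0.04, 0, -0.005],
    [0, 0, 0]
  ],
  "spin": [0, 0, 0, 0, 0]
}}

```text
time: 36.27
tool_pos: [0.5586, -0.0027, 0.0523]
ee_rot: [-3.142, 0.0, 1.728]
ft_force: [-0.4, -0.8, -0.5]
grip_width: -0.0001
grasp_force: 0.2
```

Call:
{"fn": "move_arm", "kwargs": {
  "delta_pos": [
    [0.04, 0, -0.005],
    [0.04, 0, -0.005],
    [0.04, 0, -0.005],
    [0.04, 0, -0.005],
    [0, 0, 0]
  ],
  "spin": [0, 0, 0, 0, 0]
}}

```text
time: 36.68
tool_pos: [0.5583, -0.0014, 0.0525]
ee_rot: [-3.141, 0.001, 1.728]
ft_force: [-0.5, -2.1, 0.2]
grip_width: 0.0001
grasp_force: 0.9
```

Call:
{"fn": "move_arm", "kwargs": {
  "delta_pos": [
    [0.04, 0, -0.005],
    [0.03, 0, -0.004],
    [0, 0, 0],
    [0, 0, 0]
  ],
  "spin": [0, 0, 0, 0]
}}

```text
time: 37.02
tool_pos: [0.5583, -0.001, 0.0525]
ee_rot: [-3.141, 0.001, 1.728]
ft_force: [0.1, -4.2, -1.3]
grip_width: -0.0001
grasp_force: 2.3
```

Call:
{"fn": "move_arm", "kwargs": {
  "delta_pos": [
    [-0.05, 0, 0.005],
    [-0.1, 0, 0.01],
    [-0.2, 0, 0.02],
    [-0.5, 0, 0],
    [-1, 0, 0],
    [-1, 0, -0.5],
    [0, 0, -2.5],
    [0, 0, -2.5],
    [0, 0, -2.5],
    [0, 0, -2.5]
  ],
  "spin": [0, 0, 0, 0, 0, 0, 0, 0, 0, 0]
}}

```text
time: 37.85
tool_pos: [0.5628, -0.0296, 0.1588]
ee_rot: [3.141, -0.0, 1.727]
ft_force: [0.8, 0.1, 0.2]
grip_width: 0.0005
grasp_force: 0.0
```

Call:
{"fn": "move_arm", "kwargs": {
  "delta_pos": [
    [-2, 0, -1],
    [-2, -2, 0],
    [-2, -2, 0],
    [-2, -2, 0],
    [-2, -2, 0],
    [-2, -2, 0],
    [0, 0, 0],
    [0, 0, 0],
    [0, 0, 0],
    [0, 0, 0]
  ],
  "spin": [0, 0, 0, 0, 0, 0, 0, 0, 0, 0]
}}

```text
time: 38.68
tool_pos: [0.4832, -0.1625, 0.1675]
ee_rot: [3.141, -0.0, 1.728]
ft_force: [-0.1, 0.9, -0.8]
grip_width: -0.0001
grasp_force: 0.0
```

Run:
```python
from h import *
st=manip.read_state();print(st['time'],st['tool_pos'])
z=np.load('s0.npz');T0={k:z[k+'t'] for k in('frame','K','R','t')}
s=snap('side');t=snap('top');save(t,'t7.npz')
f=s['frame'].astype(int);m=((f[...,0]>110)&(f[...,1]<55)&(f[...,2]<55)).astype(np.uint8);m[:200]=0;m[262:]=0;m[:,:240]=0;m[:,300:]=0
q=np.argwhere(m)[:,::-1]
for r in range(q[:,1].min(),q[:,1].max()+1,2):
    c=q[q[:,1]==r,0]; print(r,c.min(),c.max(),len(c))
f=t['frame'].astype(int);m=((f[...,0]>110)&(f[...,1]<50)&(f[...,2]<50)).astype(np.uint8);m[:190]=0;m[260:]=0
k,l,a,c=cv2.connectedComponentsWithStats(m)
for i in range(1,k):
    if a[i,4]>15:
        rr=cv2.minAreaRect(np.argwhere(l==i)[:,::-1].astype(np.float32));print(a[i],rr,plane(t,rr[0],.045).round(4))
# changes near glasses / standing bottle
for n,(x,y) in{'wine':(245,148),'vot':(310,154),'stand':(397,176)}.items():
    d=np.abs(f-T0['frame'].astype(int)).sum(2)[y-18:y+18,x-18:x+18];print(n,d.mean().round(1),(d>90).sum())
r=f[205:250,190:330];g=T0['frame'][205:250,190:330]
# backboard/chock line: print pixels along ramp axis
for x in range(255,300,2):
    y=int(round(232+(x-195)*(218.3-233)/125)); print(x,y,f[y,x].tolist(),end=' ')
```

```text
38.6833 [ 0.48321972 -0.16248879  0.1675052 ]
216 264 265 2
218 262 266 5
220 262 266 5
222 262 271 10
224 256 272 15
226 256 272 15
228 256 272 15
230 256 273 17
232 257 274 16
234 257 274 18
236 257 274 18
238 258 273 2
[270 214  18  18 225] ((278.3299560546875, 222.3099822998047), (16.263456344604492, 16.68772315979004), 81.8698959350586) [0.5546 0.0349 0.045 ]
wine 26.0 0
vot 24.7 0
stand 19.4 0
255 225 [111, 97, 71] 257 225 [26, 27, 22] 259 224 [15, 23, 13] 261 224 [20, 24, 18] 263 224 [17, 22, 14] 265 224 [38, 28, 17] 267 224 [135, 100, 61] 269 223 [137, 88, 54] 271 223 [115, 25, 18] 273 223 [103, 20, 19] 275 223 [113, 23, 18] 277 222 [120, 26, 21] 279 222 [118, 22, 18] 281 222 [116, 25, 20] 283 222 [115, 28, 22] 285 221 [109, 21, 21] 287 221 [87, 32, 22] 289 221 [66, 36, 23] 291 221 [67, 39, 22] 293 220 [66, 38, 23] 295 220 [68, 37, 21] 297 220 [70, 41, 27] 299 220 [97, 56, 31]
```

```bash
python3 -c "
from station import manip
print(manip.job_done())"
```

```text
the job is handed in; nothing more can be done
None
```

I handed the job in at about 39 s: the cradle, with its bottle still lying in it, was slid to the buffer and leaned on at an estimated 10 N for about 1.2 s. It was left resting there, with the red chock flat between the rails and snug against the back board. The wine glass, votive glass and standing bottle have not moved, and no verdict came back.

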